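# Lay up two table caddies

## Robot

A 6-joint arm with a two-finger parallel gripper is mounted at the origin on a cart in front of the work surface, level with it; the furniture and walls round the work are solid. World frame = base frame: x ahead of the robot, y to its left, z up, the work surface at z = 0. Lengths are in m, angles in rad, forces in N, time in s.
With the tool pointing down it reaches from about 0.35 to 0.85 m from the base axis. Payload 8.1 kg.
Tool frame: the origin (TCP) lies midway between the tips of the shut fingers; the grasp point (between the pads) lies 19 mm behind it; z points along the fingers, y is the line along which they close (so a half turn about z gives the same grasp; the last joint's range is limited). The gripper opens to 93 mm and grips with 3 to 60 N. Pads are 15 mm wide; open, the fingers measure 128 mm over their backs; the gripper's body (75 mm by 188 mm) begins 65 mm behind the grasp point.
Start: joints at [-1.251, 0.13, 1.488, -0, 1.523, -0.085], TCP at [0.236, -0.552, 0.188] pointing down, gripper open.
Joint ranges: [-2.96, 2.96], [-0.89, 2.26], [0.02, 2.5], [-1.34, 4.48], [0, 2.73], [-2.66, 2.66]. Speed limits (rad/s): [2.39, 2.39, 2.79, 3.14, 3.14, 3.14].

## Interface

Orientations are given as a rotation vector (axis times angle).
In Python, from plant import robot, cams gives the robot as it stands. The module is installed in compiled form; this text tells all that it offers.
- The arm moves only by the tool play_rows, never from a script. Its arguments are lists of equal length, an entry for each row: "slide": the shift along the tool's x, y, z scaled (see below), a list of three; "twist": the turn, a rotation vector about the tool's x, y, z scaled (see below), a list of three. A call has exactly 8 rows; each row shifts and turns the commanded pose from where the row before left it, along the tool's axes as they then stand; what a row does not reach is not made up. The controller multiplies each number of a shift by 25 cm and each number of a turn by 60 degrees. A row lasts 1/10 s, in which the tool goes at most 50 mm and 8.59 degrees, less where a joint would pass 70% of its speed; a pose out of reach is approached as far as the arm can. A call with a number of a shift or a turn outside -1 to 1 is refused whole. A call with a gripper value outside its range is refused whole. "fingers" is the closure, from -1 (fully open) to 1 (shut), set as the call begins (left out, the last holds). The fingers move at their own pace and stop on an object; "force" is the grip in N (left out, the last holds). Time passes only in rows, so rows that do not move let the fingers close, or fill a call up. It gives the time, the measured TCP pose, the force, the opening and the grip force at its end, in the units of the state.
- robot.read_state(): the state, without advancing time (a new reading comes with each control period).
- cams.read_camera(name): name is "side" or "top"; returns (picture, depth): 480x640x3 uint8, red, green, blue; 480x640 float32, m along the optical axis (not along the pixel's ray), 0 where there is no reading.
- cams.get_calibration(name): a dict with "fx", "fy", "cx", "cy" (pixels), "k1" (the pictures are not rectified: a ray, as slopes to the right and down, at radius r is drawn at 1 + k1 r^2 times it, then the intrinsics apply), "world_from_camera" (4x4, takes a point from camera to world coordinates). Camera axes: x right, y down, z forward; pixel columns grow to the right and rows downward; lengths in m; the calibration is good to about 2 mm. A picture is of the moment at which its call begins. get_calibration takes no time and is no camera call.
- robot.close_job(): hands the job in; it is judged then, once.
The state is a dict: "t": time; "q": joint angles; "dq": joint speeds; "joint_torque": joint torques, N m; "tool_pos": TCP position; "orientation": TCP orientation; "force": force on the tool from outside, world axes, zero at the start; "wrist_torque": the same for the moment, N m; "opening": finger opening in m; "gripper_force": force on a finger pad.
Only numpy, scipy, OpenCV 4.12 (cv2) and the standard library are available. Lean on these libraries where they do the work, as an engineer would, in place of code of your own. Each camera call takes 0.05 s, during which the arm holds its last target. There are 200 camera calls.

## Task

Lay up the two wooden table caddies so that each ends with one pepper mill in its wide middle compartment, and one salt shaker and one red-capped chili jar in its two narrow end compartments, either way round; one caddy still has its chili jar, so the loose one belongs in the other. Set everything down upright on the caddy floor without dropping it from a height, and leave the gold-capped and the white-capped spice jar standing where they are.

Things in the scene. Friction and masses are not known exactly. Their poses are not given: they have to be found in the camera images.
- caddy_stocked: Caddy that already holds a chili jar at one end. Pale wood box, fixed, 217 mm long (y) x 91 wide (x); origin: centre of underside, on the worktop. Inside, in a row along y: wide middle compartment 75 x 75 mm at y = 0, narrow ones 75 (x) x 57 (y) mm centred at y = +72 and -72 mm. Floor 9 mm up. Heights: side walls 46 mm, dividers 40, end boards 62. Walls 8 thick, dividers 6.
- caddy_empty: Caddy that starts empty. Pale wood box, fixed, 217 mm long (y) x 91 wide (x); origin: centre of underside, on the worktop. Inside, in a row along y: wide middle compartment 75 x 75 mm at y = 0, narrow ones 75 (x) x 57 (y) mm centred at y = +72 and -72 mm. Floor 9 mm up. Heights: side walls 46 mm, dividers 40, end boards 62. Walls 8 thick, dividers 6.
- mill_a: One of two identical pepper mills. Turned pale-wood pepper mill with a small metal knob on top, 150 mm high. Body 58 mm in diameter at its widest up to z = 108 mm, then a rigid round head 50 mm in diameter from z = 109 to 139 mm (grip it there). Origin at the centre of its underside, z up. Too thick for a narrow compartment. About 0.2 kg.
- mill_b: The other pepper mill. Turned pale-wood pepper mill with a small metal knob on top, 150 mm high. Body 58 mm in diameter at its widest up to z = 108 mm, then a rigid round head 50 mm in diameter from z = 109 to 139 mm (grip it there). Origin at the centre of its underside, z up. Too thick for a narrow compartment. About 0.2 kg.
- salt_a: One of two identical salt shakers. Salt shaker: squat clear glass, half full of grey salt, with a domed pale grey top with small holes; 90 mm high, body 44 mm in diameter up to z = 70 mm, top 34 mm in diameter from z = 70 to 90 mm (grip it there). Origin at the centre of its underside, z up. About 0.1 kg.
- salt_b: The other salt shaker. Salt shaker: squat clear glass, half full of grey salt, with a domed pale grey top with small holes; 90 mm high, body 44 mm in diameter up to z = 70 mm, top 34 mm in diameter from z = 70 to 90 mm (grip it there). Origin at the centre of its underside, z up. About 0.1 kg.
- chili_loose: The chili jar that stands loose on the worktop. Clear glass spice jar with a red cap and red-brown contents, 100 mm high, body 44 mm in diameter, cap 47 mm in diameter from z = 80 to 100 mm. Grip it by the cap. Origin at the centre of its underside, z up. About 0.12 kg.
- chili_in: The chili jar that already stands in an end compartment of the stocked caddy and stays in that caddy. Clear glass spice jar with a red cap and red-brown contents, 100 mm high, body 44 mm in diameter, cap 47 mm in diameter from z = 80 to 100 mm. Origin at the centre of its underside, z up. About 0.12 kg.
- gold_jar: Look-alike that stays where it is: clear glass spice jar with a gold-yellow cap, 106 mm high, 47 mm in diameter. Origin at the centre of its underside, z up. About 0.12 kg.
- white_jar: Look-alike that stays where it is: clear glass spice jar with a plain white cap, 110 mm high, 44 mm in diameter. Origin at the centre of its underside, z up. About 0.12 kg.
There are look-alikes about, which are no part of the job. Leave any blue or turquoise look-alike of the salt_b alone. What is shaped like the mill_a but purple is not meant.

How it is judged:
By the outcome, as a careful person would: the job done as asked, in the order asked, and still so for the second after the job is handed in, with the robot touching nothing.
It also fails if it takes over 120 s, if anything falls off the work surface, if the arm or the gripper's body presses on something with over 40 N, if the wrist force passes 120 N, or if a joint passes its speed limit or range.

## Working session

There is one attempt and no reset: what is moved stays moved. The work goes in short steps, Python scripts to look and compute and a tool call to move; the robot and the scene stay as the last step left them, time stands still between calls to the robot, and variables do not carry over. Pictures are saved under pics/ and viewed, at most 14 in all, crops included, and the job is handed in when it is done.

Besides the shell and the picture viewer there is one more tool, called as a command line: name --argument value ..., lists and objects as JSON in quotes. play_rows: Moves the arm, as the interface text tells. Shifts and turns lie within -1 to 1; 1 stands for 25 cm of shift or 60 degrees of turn. Its arguments: {"type":"object","properties":{"slide":{"type":"array"},"twist":{"type":"array"},"fingers":{"type":"number"},"force":{"type":"number"}},"required":["slide","twist"]}

```bash
mkdir -p pics; ls
python3 - <<'E'
from plant import robot,cams
import cv2,numpy as np
for n in("top","side"):
    p,d=cams.read_camera(n); cv2.imwrite(f"pics/{n}0.png",p[:,:,::-1]); np.savez(f"{n}0.npz",p=p,d=d)
    c=cams.get_calibration(n); print(n,{k:(np.round(v,4).tolist()) for k,v in c.items()})
print(robot.read_state())
E
```

```text
pics
top {'fx': 458.6951, 'fy': 458.6951, 'cx': 318.8429, 'cy': 239.369, 'k1': -0.0778, 'world_from_camera': [[0.0164, -0.9941, 0.1076, 0.3304], [-0.9998, -0.0156, 0.0082, -0.0535], [-0.0065, -0.1078, -0.9942, 1.0504], [0.0, 0.0, 0.0, 1.0]]}
side {'fx': 590.4485, 'fy': 590.4485, 'cx': 313.8116, 'cy': 243.2117, 'k1': -0.0687, 'world_from_camera': [[-0.3958, -0.399, 0.8271, -0.82], [-0.9183, 0.1792, -0.3529, 0.4809], [-0.0074, -0.8993, -0.4374, 0.7133], [0.0, 0.0, 0.0, 1.0]]}
{'t': 0.1, 'q': array([-1.25144976e+00,  1.31100754e-01,  1.48915874e+00,  1.29477279e-05,
        1.52297215e+00, -8.54059867e-02]), 'dq': array([ 0.00023499, -0.00161091, -0.00233049,  0.00080772,  0.00051895,
        0.00171608]), 'joint_torque': array([ 1.87514983e-03, -5.61342824e+01, -4.93094337e+01,  7.70476414e-02,
        2.90870114e-02, -7.86527903e-05]), 'tool_pos': array([ 0.23612379, -0.55098694,  0.18718974]), 'orientation': array([-3.07588229e+00, -6.31124368e-01,  2.80134755e-04]), 'force': array([0.3258936 , 0.60918452, 0.17752582]), 'wrist_torque': array([0.01341334, 0.00332551, 0.04100513]), 'gripper_force': 0.0, 'opening': 0.09305240302190423}
```

View pics/top0.png

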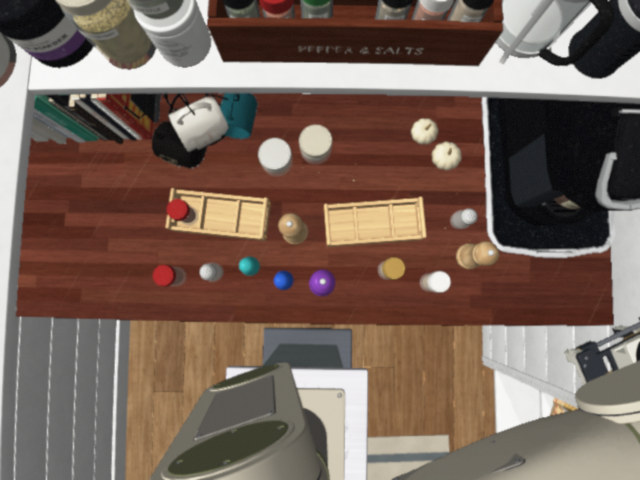

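View pics/side0.png

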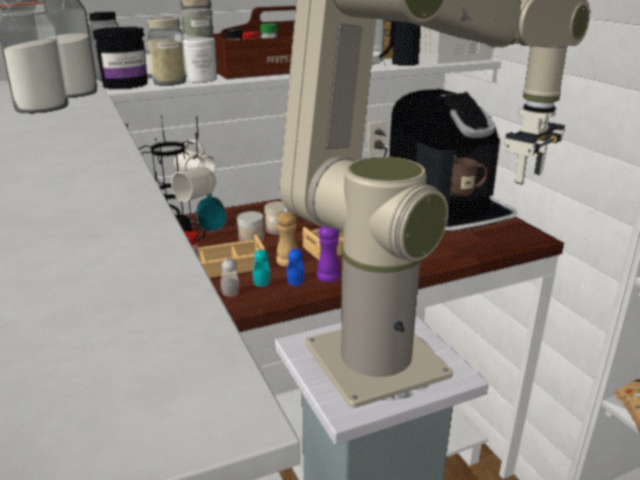

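The top view shows the stocked caddy at about (217,215), with its chili jar at (178,209), and the empty caddy at (375,220). Mills are at (292,228) and (485,253), and salt shakers at (210,271) and (465,217). The loose chili is at (163,275), gold at (393,268) and white at (437,282). The decoys are teal (249,266), blue (283,280) and purple (322,283). The side view confirms the purple, blue and teal decoys stand along the front edge.

```bash
cat > h.py <<'E'
import numpy as np,cv2
from plant import robot,cams
from scipy.optimize import least_squares
def cloud(n,d):
    c=cams.get_calibration(n); K=np.array([[c['fx'],0,c['cx']],[0,c['fy'],c['cy']],[0,0,1.]])
    v,u=np.mgrid[:480,:640]
    r=cv2.undistortPoints(np.stack([u,v],-1).reshape(-1,1,2).astype(float),K,np.array([c['k1'],0,0,0,0.])).reshape(480,640,2)
    P=np.dstack([r*d[...,None],d]); T=np.array(c['world_from_camera'])
    return P@T[:3,:3].T+T[:3,3]
E
python3 - <<'E'
from h import *
z=np.load('top0.npz');W=cloud('top',z['d']);d=z['d']
S=dict(chili_in=(178,209),mill1=(290,222),mill2=(487,252),saltA=(210,271),saltB=(468,216),chiliL=(163,275),gold=(395,268),white=(438,281),teal=(249,266),blue=(283,280),purple=(322,283),can1=(275,155),can2=(316,143),g1=(424,130),g2=(446,155))
for k,(u,v) in S.items():
    p=W[v-18:v+18,u-18:u+18].reshape(-1,3); q=W[v,u]
    p=p[(np.hypot(*(p[:,:2]-q[:2]).T)<.05)&(p[:,2]>.03)&(p[:,2]<.3)]
    zt=np.percentile(p[:,2],97); t=p[p[:,2]>zt-.014]
    lo,hi=t[:,:2].min(0),t[:,:2].max(0)
    print(k,'top',zt.round(3),len(t),'mean',t[:,:2].mean(0).round(4),'mid',((lo+hi)/2).round(4),'ext',(hi-lo).round(3),'R',np.hypot(*t[:,:2].mean(0)).round(3))
tb=W[300:310,200:400].reshape(-1,3);print('table z',np.median(tb[:,2]))
for nm,(a,b,c,e) in dict(st=(155,275,180,245),em=(318,432,190,250)).items():
    p=W[c:e,a:b].reshape(-1,3)
    m=((p[:,2]>.028)&(p[:,2]<.075)); uv=p[m][:,:2]
    if nm=='st': uv=uv
    r=cv2.minAreaRect(uv[:, :2].astype(np.float32)*1000); print(nm,r,np.percentile(uv,[1,99],axis=0).round(3).tolist())
# highest things over worktop, and edges
for v in (70,90,95,100,110): print(v,W[v,[60,100,200,350,470,500,550]].round(2).tolist())
# big crop
p=cv2.resize(z['p'][90:330,140:540],(800,480),interpolation=cv2.INTER_CUBIC);cv2.imwrite('pics/crop0.png',p[:,:,::-1])
E
```

```text
chili_in top 0.113 366 mean [0.4918 0.2524] mid [0.4929 0.2539] ext [0.045 0.044] R 0.553
mill1 top 0.149 228 mean [0.4587 0.0129] mid [0.4596 0.0127] ext [0.037 0.036] R 0.459
mill2 top 0.148 237 mean [ 0.4079 -0.3873] mid [ 0.4082 -0.3881] ext [0.035 0.037] R 0.562
saltA top 0.091 203 mean [0.3623 0.1889] mid [0.363 0.19 ] ext [0.032 0.032] R 0.409
saltB top 0.09 197 mean [ 0.4906 -0.3661] mid [ 0.4921 -0.3687] ext [0.033 0.036] R 0.612
chiliL top 0.104 379 mean [0.3531 0.2776] mid [0.3533 0.2789] ext [0.042 0.047] R 0.449
gold top 0.109 386 mean [ 0.3755 -0.2   ] mid [ 0.3749 -0.2006] ext [0.043 0.044] R 0.425
white top 0.113 345 mean [ 0.3486 -0.2937] mid [ 0.3483 -0.295 ] ext [0.041 0.041] R 0.456
teal top 0.091 187 mean [0.3776 0.1055] mid [0.3773 0.1062] ext [0.032 0.03 ] R 0.392
blue top 0.091 201 mean [0.3472 0.0319] mid [0.3469 0.032 ] ext [0.032 0.032] R 0.349
purple top 0.149 221 mean [ 0.3453 -0.0542] mid [ 0.3462 -0.0536] ext [0.036 0.036] R 0.35
can1 top 0.075 813 mean [0.6247 0.0555] mid [0.6257 0.0557] ext [0.072 0.069] R 0.627
can2 top 0.079 841 mean [ 0.6544 -0.033
[... 565 characters left out ...]
0.27, 0.44], [0.64, 0.12, 0.44], [0.64, -0.09, 0.44], [0.64, -0.26, 0.44], [0.64, -0.3, 0.44], [0.65, -0.38, 0.44]]
90 [[0.61, 0.33, 0.43], [0.61, 0.27, 0.43], [0.61, 0.13, 0.43], [0.61, -0.09, 0.43], [0.61, -0.26, 0.44], [0.61, -0.3, 0.44], [0.62, -0.37, 0.44]]
95 [[0.68, 0.44, 0.26], [0.69, 0.37, 0.24], [0.79, 0.25, 0.01], [0.79, -0.11, 0.0], [0.61, -0.26, 0.42], [0.61, -0.31, 0.43], [0.61, -0.38, 0.43]]
100 [[0.68, 0.45, 0.25], [0.68, 0.37, 0.24], [0.69, 0.19, 0.2], [0.78, -0.11, 0.0], [0.79, -0.4, 0.0], [0.78, -0.47, 0.03], [0.68, -0.47, 0.25]]
110 [[0.68, 0.48, 0.2], [0.68, 0.4, 0.19], [0.67, 0.18, 0.22], [0.33, -0.05, 1.05], [0.76, -0.4, -0.0], [0.76, -0.47, 0.02], [0.67, -0.47, 0.25]]
```

View pics/crop0.png

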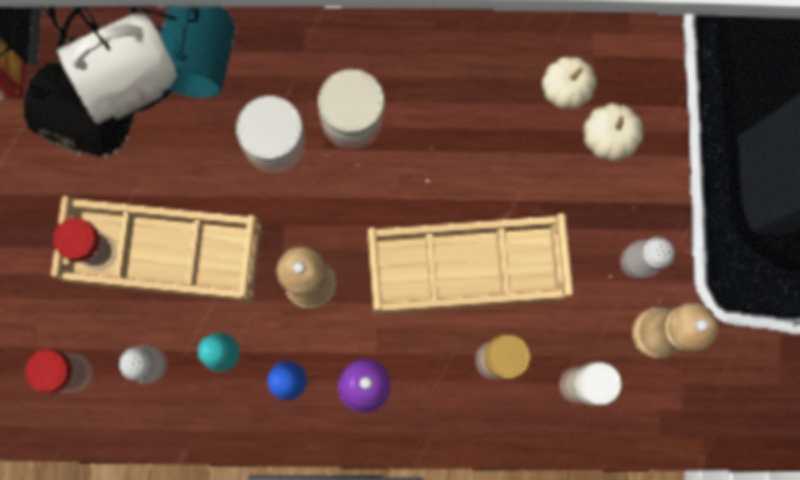

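The crop confirms the layout: everything stands upright, mill_b is close to salt_b, and the black tray edge is right of salt_b. I'll keep one fixed tool orientation (tool y = world x, tool x = world y). First I raise and rotate.

play_rows --slide '[[0,0,-0.05],[0,0,-0.05],[0,0,-0.05],[0,0,-0.05],[0,0,-0.05],[0,0,-0.05],[0,0,-0.05],[0,0,0]]' --twist '[[0,0,-0.139],[0,0,-0.139],[0,0,-0.139],[0,0,-0.139],[0,0,-0.139],[0,0,-0.139],[0,0,-0.139],[0,0,-0.139]]' --fingers -1 --force 20

```text
t: 0.9
tool_pos: [0.2365, -0.5521, 0.2775]
orientation: [2.215, 2.225, -0.002]
force: [-0.4, 0.1, -0.1]
opening: 0.0934
gripper_force: 0.0
```

```bash
cat >> h.py <<'E'
from scipy.spatial.transform import Rotation as Ro
def go(x,y,z):
    s=robot.read_state();R=Ro.from_rotvec(s['orientation']);d=np.array([x,y,z])-s['tool_pos']
    print('t',round(s['t'],2),'pos',s['tool_pos'].round(4),'slide total',(R.inv().apply(d)/.25).round(3))
    T=Ro.from_matrix([[0,1,0],[1,0,0],[0,0,-1.]]);print('twist total',np.degrees((R.inv()*T).as_rotvec()).round(2),'f',s['force'].round(1),'op',round(s['opening'],4),'g',round(s['gripper_force'],1))
E
python3 - <<'E'
from h import *
z=np.load('top0.npz');W=cloud('top',z['d'])
p=W.reshape(-1,3)
for y in np.arange(-.40,-.56,-.02):
  print(round(y,2),[ (round(float(p[m][:,2].max()),3) if (m:=(abs(p[:,1]-y)<.01)&(abs(p[:,0]-x)<.02)&(p[:,2]<.5)).any() else None) for x in (.3,.35,.4,.45,.5,.55)])
go(.408,-.388,.26)
E
```

```text
-0.4 [0.006, 0.005, 0.151, 0.13, 0.004, 0.006]
-0.42 [0.006, 0.006, 0.13, 0.023, 0.023, 0.024]
-0.44 [0.004, 0.006, 0.008, 0.027, 0.029, 0.025]
-0.46 [0.005, 0.005, 0.006, 0.026, 0.012, 0.012]
-0.48 [0.005, 0.006, 0.021, 0.02, 0.018, 0.285]
-0.5 [0.005, 0.005, 0.023, 0.018, 0.261, 0.298]
-0.52 [0.006, 0.005, 0.026, 0.015, 0.272, 0.305]
-0.54 [0.005, 0.005, 0.028, 0.015, 0.303, 0.338]
-0.56 [0.005, 0.005, 0.027, 0.014, 0.31, 0.342]
t 0.9 pos [ 0.2365 -0.5521  0.2775] slide total [0.654 0.689 0.069]
twist total [0.04 0.13 0.26] f [-0.4  0.1 -0.1] op 0.0934 g 0.0
```

play_rows --slide '[[0.11,0.115,0],[0.11,0.115,0],[0.11,0.115,0],[0.11,0.115,0],[0.11,0.115,0],[0.104,0.114,0],[0,0,0.14],[0,0,0.14]]' --twist '[[0,0,0],[0,0,0],[0,0,0],[0,0,0],[0,0,0],[0,0,0],[0,0,0],[0,0,0]]'

```text
t: 1.7
tool_pos: [0.4105, -0.3877, 0.2058]
orientation: [2.218, 2.221, -0.0]
force: [0.1, -0.6, -0.4]
opening: 0.0931
gripper_force: 0.0
```

Run:
```python
from h import *
p,d=cams.read_camera('top');np.savez('t1.npz',p=p,d=d);cv2.imwrite('pics/t1.png',cv2.resize(p[180:320,360:560],(800,560))[:,:,::-1])
go(.408,-.388,.105)
```

```text
t 1.75 pos [ 0.4074 -0.3852  0.1975] slide total [-0.013  0.005  0.37 ]
twist total [-0.33 -0.36  0.01] f [-0.3  0.9 -5. ] op 0.0928 g 0.0
```

View pics/t1.png

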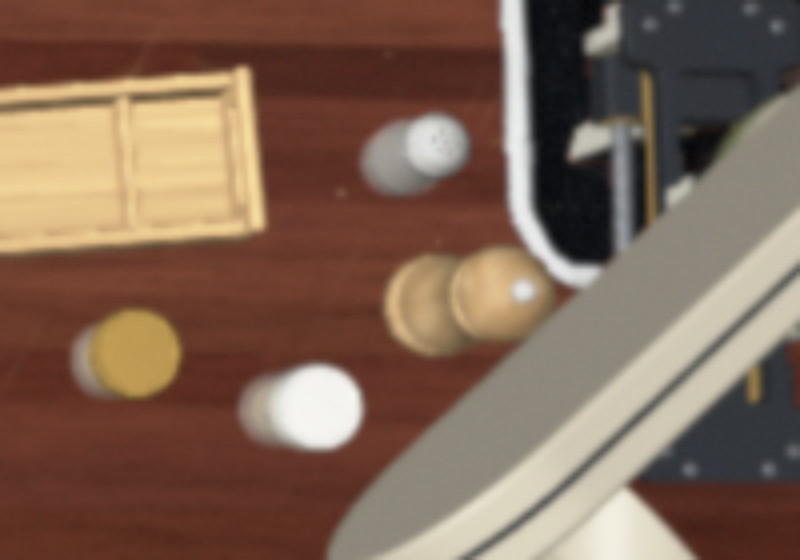

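The crop shows salt_b at (437,145), mill_b's head at (505,293), white at (320,405) and gold at (138,352), all upright. The gripper isn't touching any of them, so I descend on mill_b.

play_rows --slide '[[0,0,0.08],[0,0,0.08],[0,0,0.08],[0,0,0.08],[0,0,0.06],[0,0,0.03],[0,0,0],[0,0,0]]' --twist '[[0,0,0],[0,0,0],[0,0,0],[0,0,0],[0,0,0],[0,0,0],[0,0,0],[0,0,0]]'

```text
t: 2.55
tool_pos: [0.4091, -0.3887, 0.104]
orientation: [2.223, 2.219, -0.0]
force: [1.3, -0.2, 0.4]
opening: 0.093
gripper_force: 0.0
```

play_rows --slide '[[0,0,0],[0,0,0],[0,0,0],[0,0,0],[0,0,0],[0,0,0],[0,0,0],[0,0,0]]' --twist '[[0,0,0],[0,0,0],[0,0,0],[0,0,0],[0,0,0],[0,0,0],[0,0,0],[0,0,0]]' --fingers 1 --force 20

```text
t: 3.35
tool_pos: [0.4087, -0.3883, 0.1032]
orientation: [-2.223, -2.22, 0.0]
force: [-0.1, -0.3, 2.7]
opening: 0.0332
gripper_force: 3.9
```

Opening is 33 mm on a 50 mm head, which is wrong, so I'll look before moving.

Run:
```python
from h import *
p,d=cams.read_camera('top');np.savez('t2.npz',p=p,d=d);a=cv2.resize(p[180:320,400:560],(640,560))
s,e=cams.read_camera('side');np.savez('s2.npz',p=s,d=e)
cv2.imwrite('pics/t2.png',a[:,:,::-1]);cv2.imwrite('pics/s2.png',s[:,:,::-1])
go(.408,-.388,.105)
```

```text
t 3.45 pos [ 0.4087 -0.3884  0.1033] slide total [ 0.002 -0.003 -0.007]
twist total [-0.01  0.02 -0.09] f [-1.3 -0.9  1.1] op 0.0312 g 16.1
```

View pics/t2.png

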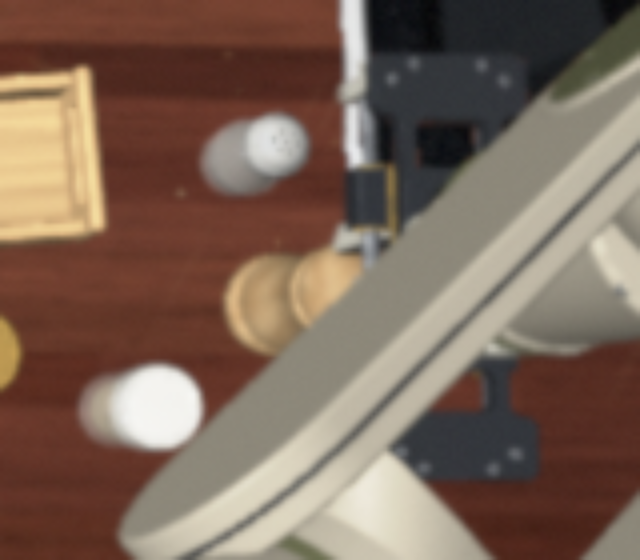

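View pics/s2.png

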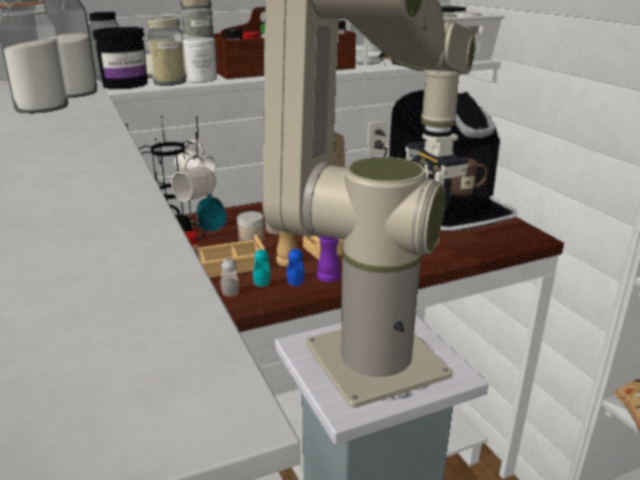

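The top crop shows the head still at about full-frame (485,253) and unmoved, with the finger near (492,242). The side view hides the grip behind the arm. I'll project the expected geometry to check it.

```bash
cat >> h.py <<'E'
def proj(n,P):
    c=cams.get_calibration(n);T=np.linalg.inv(np.array(c['world_from_camera']));K=np.array([[c['fx'],0,c['cx']],[0,c['fy'],c['cy']],[0,0,1.]])
    return cv2.projectPoints(np.array(P,float).reshape(-1,1,3),cv2.Rodrigues(T[:3,:3])[0],T[:3,3],K,np.array([c['k1'],0,0,0,0.]))[0].reshape(-1,2)
E
python3 - <<'E'
from h import *
W=cloud('top',np.load('t2.npz')['d']);W0=cloud('top',np.load('top0.npz')['d'])
print(proj('top',[(.408,-.388,z) for z in (0,.05,.124,.15)]).round(1).tolist())
print('fingers',proj('top',[(.408+.02,-.388,z) for z in (.105,.124,.16)]).round(1).tolist())
for v in (236,240,243,246,250,253): print(v,[(u,(W[v,u]*1000).round().astype(int).tolist(),(W0[v,u]*1000).round().astype(int).tolist()) for u in (476,484,490,494)])
p=W0[230:285,450:510].reshape(-1,3);
for lo in np.arange(.0,.15,.015):
    q=p[(p[:,2]>=lo)&(p[:,2]<lo+.015)&(p[:,1]>-.44)&(p[:,1]<-.33)&(p[:,0]>.35)&(p[:,0]<.45)]
    if lo>0.01: print(lo.round(3),len(q),q[:,:2].min(0).round(3) if len(q) else 0,q[:,:2].max(0).round(3) if len(q) else 0)
E
```

```text
[[467.3, 257.2], [474.4, 255.7], [486.2, 253.0], [490.8, 252.0]]
fingers [[482.8, 244.2], [486.0, 243.3], [492.4, 241.5]]
236 [(476, [458, -409, 1], [457, -409, 2]), (484, [458, -427, 4], [458, -427, 4]), (490, [429, -353, 243], [456, -435, 21]), (494, [429, -360, 242], [456, -445, 20])]
240 [(476, [448, -408, 4], [449, -410, -2]), (484, [433, -379, 138], [449, -428, 1]), (490, [422, -355, 235], [449, -442, 0]), (494, [422, -362, 236], [446, -443, 23])]
243 [(476, [441, -409, 1], [441, -409, 1]), (484, [428, -381, 133], [428, -383, 127]), (490, [417, -357, 230], [428, -393, 133]), (494, [417, -363, 235], [440, -444, 21])]
246 [(476, [422, -368, 121], [424, -373, 106]), (484, [421, -379, 138], [421, -378, 139]), (490, [412, -356, 232], [421, -390, 141]), (494, [386, -264, 496], [421, -400, 137])]
250 [(476, [414, -366, 126], [414, -365, 128]), (484, [413, -379, 136], [413, -378, 140]), (490, [380, -257, 500], [412, -387, 148]), (494, [379, -256, 516], [413, -399, 137])]
253 [(476, [407, -366, 128], [408, -366, 125]), (484, [407, -378, 138], [407, -378, 139]), (490, [376, -252, 513], [406, -387, 147]), (494, [374, -250, 531], [407, -399, 138])]
0.015 52 [ 0.385 -0.44 ] [ 0.449 -0.359]
0.03 91 [ 0.384 -0.403] [ 0.435 -0.361]
0.045 110 [ 0.385 -0.398] [ 0.434 -0.363]
0.06 59 [ 0.389 -0.391] [ 0.428 -0.368]
0.075 17 [ 0.392 -0.38 ] [ 0.42  -0.369]
0.09 23 [ 0.385 -0.386] [ 0.428 -0.365]
0.105 40 [ 0.384 -0.387] [ 0.43  -0.365]
0.12 263 [ 0.384 -0.411] [ 0.433 -0.364]
0.135 196 [ 0.391 -0.406] [ 0.425 -0.371]
```

Position is right: the finger is seen at x≈0.433, which is the head's edge. I'll lift gently to test the hold.

play_rows --slide '[[0,0,0],[0,0,0],[0,0,-0.02],[0,0,-0.02],[0,0,-0.02],[0,0,-0.02],[0,0,0],[0,0,0]]' --twist '[[0,0,0],[0,0,0],[0,0,0],[0,0,0],[0,0,0],[0,0,0],[0,0,0],[0,0,0]]'

```text
t: 4.25
tool_pos: [0.4088, -0.3882, 0.1231]
orientation: [-2.223, -2.22, -0.0]
force: [0.2, -0.3, -2.5]
opening: 0.0101
gripper_force: 20.0
```

Run:
```python
from h import *
p,d=cams.read_camera('top');np.savez('t3.npz',p=p,d=d);a=cv2.resize(p[180:320,400:560],(640,560))
cv2.imwrite('pics/t3.png',a[:,:,::-1])
go(.408,-.388,.105)
```

```text
t 4.3 pos [ 0.4087 -0.3881  0.1229] slide total [ 0.    -0.003  0.072]
twist total [-0.01 -0.02 -0.08] f [-1.  -0.7 -1.7] op 0.0102 g 20.0
```

View pics/t3.png

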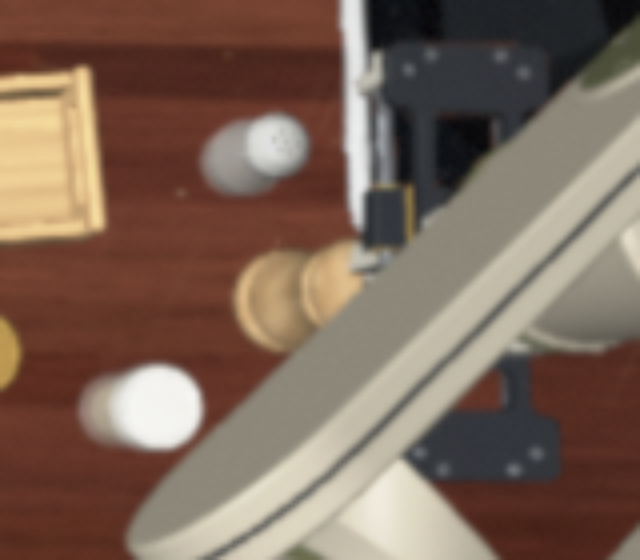

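Run:
```python
from h import *
W=cloud('top',np.load('t3.npz')['d'])
for v in range(232,256,2): print(v,[(W[v,u]*1000).round().astype(int).tolist() for u in range(478,504,4)])
# head points fit
p=W[235:262,465:495].reshape(-1,3); q=p[(p[:,2]>.115)&(p[:,2]<.19)]
print(q[:,2].max(),q.min(0),q.max(0))
f=lambda a:np.linalg.norm(q-a[:3],axis=1)-.025
r=least_squares(f,[.408,-.388,.14],loss='soft_l1',f_scale=.002);print(r.x.round(4))
W=cloud('top',np.load('t2.npz')['d']);p=W[235:262,465:495].reshape(-1,3); q=p[(p[:,2]>.115)&(p[:,2]<.19)]
r=least_squares(f,[.408,-.388,.14],loss='soft_l1',f_scale=.002);print(r.x.round(4))
W=cloud('top',np.load('top0.npz')['d']);p=W[235:262,465:500].reshape(-1,3); q=p[(p[:,2]>.115)&(p[:,2]<.145)&(p[:,0]<.45)]
r=least_squares(f,[.408,-.388,.14],loss='soft_l1',f_scale=.002);print(r.x.round(4))
go(.408,-.388,.105)
```

```text
232 [[467, -414, 0], [467, -424, -1], [468, -435, -4], [435, -351, 248], [433, -352, 264], [434, -360, 262], [433, -365, 268]]
234 [[462, -414, 0], [463, -424, 0], [463, -433, 1], [432, -351, 248], [430, -352, 264], [430, -360, 261], [430, -365, 267]]
236 [[458, -414, 1], [458, -424, -1], [458, -433, -1], [428, -351, 248], [427, -353, 261], [427, -361, 258], [426, -366, 265]]
238 [[453, -414, 0], [453, -423, 1], [453, -432, 2], [424, -350, 249], [423, -352, 263], [423, -360, 261], [423, -365, 267]]
240 [[448, -414, 0], [448, -422, 4], [433, -383, 138], [421, -352, 245], [419, -352, 263], [420, -360, 262], [393, -272, 500]]
242 [[444, -414, 0], [429, -375, 137], [428, -381, 144], [418, -352, 245], [417, -355, 256], [416, -361, 260], [389, -267, 513]]
244 [[427, -373, 120], [425, -374, 141], [424, -380, 147], [421, -378, 174], [413, -356, 252], [387, -265, 506], [385, -263, 522]]
246 [[421, -369, 131], [420, -373, 144], [420, -379, 150], [417, -377, 176], [410, -355, 254], [384, -262, 514], [382, -260, 530]]
248 [[417, -368, 134], [416, -372, 145], [416, -378, 151], [415, -383, 158], [382, -260, 507], [381, -258, 524], [379, -257, 539]]
250 [[413, -367, 136], [412, -372, 146], [412, -378, 149], [403, -352, 244], [379, -256, 517], [378, -255, 531], [376, -253, 548]]
252 [[408, -365, 141], [408, -372, 146], [408, -379, 148], [377, -253, 510], [376, -253, 524], [374, -251, 541], [373, -249, 556]]
254 [[405, -367, 136], [404, -372, 143], [404, -379, 149], [374, -250, 518], [373, -249, 533], [372, -248, 548], [370, -246, 564]]
0.18995834480041707 [ 0.39184938 -0.38781873  0.1152953 ] [ 0.4334467  -0.36521813  0.18995834]
[ 0.4107 -0.391   0.1307]
[ 0.4117 -0.3896  0.1174]
[ 0.4107 -0.383   0.1528]
t 4.3 pos [ 0.4087 -0.3881  0.1229] slide total [ 0.    -0.003  0.072]
twist total [-0.01 -0.02 -0.08] f [-1.  -0.7 -1.7] op 0.0102 g 20.0
```

Run:
```python
from h import *
ty=np.array([.394,-.919,0])
T=np.array([.2361,-.551,.1872])
for o in (0.0465,-.0465): print([proj('side',[T+o*ty+[0,0,h]])[0].round(1).tolist() for h in (0,.019,.04,.084)])
z=np.load('side0.npz');W=cloud('side',z['d'])
p=W[120:200,490:580].reshape(-1,3);q=p[(np.hypot(p[:,0]-T[0],p[:,1]-T[1])<.1)&(p[:,2]>.1)];print('min z',np.sort(q[:,2])[:12].round(3))
a=cv2.resize(z['p'][80:200,480:620],(700,600),interpolation=cv2.INTER_CUBIC);cv2.imwrite('pics/g0.png',a[:,:,::-1])
```

```text
[[534.4, 185.4], [535.5, 178.4], [536.7, 170.6], [539.4, 153.9]]
[[518.0, 195.1], [519.1, 187.8], [520.3, 179.7], [522.8, 162.3]]
min z [0.217 0.217 0.219 0.219 0.219 0.22  0.22  0.22  0.22  0.22  0.22  0.22 ]
```

View pics/g0.png

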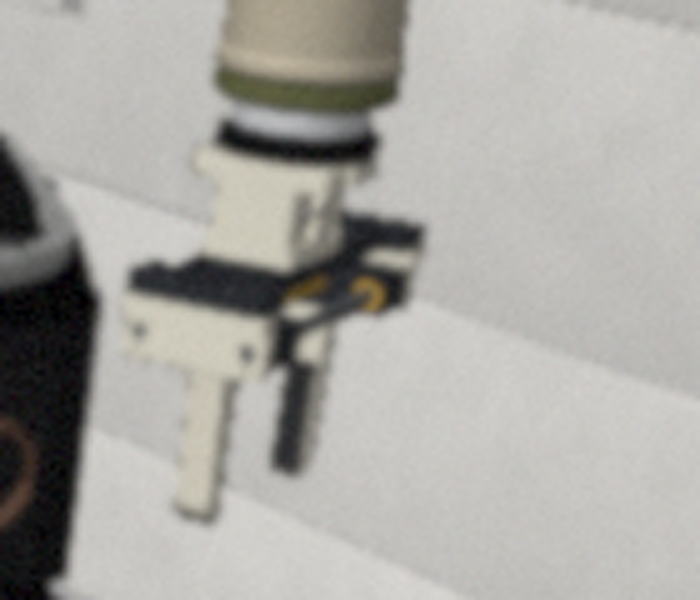

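The magnified start frame shows the real fingertips at about (519,183) and (538,174). The reported TCP projects to (518,195) and (534,185), so the real tips sit about 30 mm above the reported TCP. The gripper is therefore holding the mill only by its knob. I'll lower it gently, regrip 30 mm lower, and apply that offset from here on.

play_rows --slide '[[0,0,0.012],[0,0,0.012],[0,0,0.012],[0,0,0.012],[0,0,0.008],[0,0,0.004],[0,0,0],[0,0,0]]' --twist '[[0,0,0],[0,0,0],[0,0,0],[0,0,0],[0,0,0],[0,0,0],[0,0,0],[0,0,0]]'

```text
t: 5.1
tool_pos: [0.4099, -0.3899, 0.1109]
orientation: [2.22, 2.216, -0.001]
force: [-2.0, 0.5, 11.7]
opening: 0.0098
gripper_force: 20.0
```

play_rows --slide '[[0,0,0.004],[0,0,0.004],[0,0,0],[0,0,0],[0,0,0],[0,0,0],[0,0,0],[0,0,0]]' --twist '[[0,0,0],[0,0,0],[0,0,0],[0,0,0],[0,0,0],[0,0,0],[0,0,0],[0,0,0]]'

```text
t: 5.9
tool_pos: [0.4107, -0.3911, 0.1108]
orientation: [2.218, 2.214, -0.002]
force: [-2.7, 1.1, 19.4]
opening: 0.01
gripper_force: 20.0
```

play_rows --slide '[[0,0,-0.006],[0,0,-0.006],[0,0,-0.005],[0,0,0],[0,0,0],[0,0,0],[0,0,0],[0,0,0]]' --twist '[[0,0,0],[0,0,0],[0,0,0],[0,0,0],[0,0,0],[0,0,0],[0,0,0],[0,0,0]]'

```text
t: 6.7
tool_pos: [0.409, -0.3886, 0.1108]
orientation: [2.223, 2.219, -0.0]
force: [-0.5, 0.1, 5.0]
opening: 0.0096
gripper_force: 20.0
```

play_rows --slide '[[0,0,0],[0,0,0],[0,0,0],[0,0,0],[0,0,0],[0,0,0],[0,0,0],[0,0,0]]' --twist '[[0,0,0],[0,0,0],[0,0,0],[0,0,0],[0,0,0],[0,0,0],[0,0,0],[0,0,0]]' --fingers -1

```text
t: 7.5
tool_pos: [0.4088, -0.3883, 0.1104]
orientation: [2.223, 2.22, -0.0]
force: [-0.7, 0.2, 0.7]
opening: 0.0696
gripper_force: 0.0
```

Run:
```python
from h import *
p,d=cams.read_camera('top');np.savez('t4.npz',p=p,d=d)
W=cloud('top',d);W0=cloud('top',np.load('top0.npz')['d'])
for w in (W0,W):
    p=w[235:275,450:487].reshape(-1,3);q=p[(p[:,2]>.025)&(p[:,2]<.06)&(p[:,1]>-.42)&(p[:,1]<-.33)&(p[:,0]>.36)&(p[:,0]<.44)];print(len(q),q[:,:2].min(0).round(4),q[:,:2].max(0).round(4))
    q=p[(p[:,2]>.110)&(p[:,2]<.16)];print(len(q),q.min(0).round(4),q.max(0).round(4),np.median(q,0).round(4))
go(.408,-.388,.075)
```

```text
207 [ 0.3835 -0.4028] [ 0.4353 -0.361 ]
247 [ 0.3835 -0.3869  0.1101] [ 0.4328 -0.3644  0.1415] [ 0.4068 -0.3751  0.1312]
197 [ 0.3839 -0.3922] [ 0.4376 -0.3615]
184 [ 0.3917 -0.387   0.113 ] [ 0.4326 -0.3641  0.1409] [ 0.4128 -0.3732  0.1315]
t 7.55 pos [ 0.4088 -0.3883  0.1104] slide total [ 0.001 -0.003  0.142]
twist total [ 0.   -0.   -0.09] f [ 0.2 -0.3  0. ] op 0.0737 g 0.0
```

The mill is standing where it was. I descend properly and regrip.

play_rows --slide '[[0,0,0],[0,0,0],[0,0,0.03],[0,0,0.04],[0,0,0.04],[0,0,0.03],[0,0,0],[0,0,0]]' --twist '[[0,0,0],[0,0,0],[0,0,0],[0,0,0],[0,0,0],[0,0,0],[0,0,0],[0,0,0]]'

```text
t: 8.35
tool_pos: [0.4087, -0.3881, 0.075]
orientation: [-2.223, -2.219, -0.0]
force: [-0.7, -0.6, -0.2]
opening: 0.0935
gripper_force: 0.0
```

play_rows --slide '[[0,0,0],[0,0,0],[0,0,0],[0,0,0],[0,0,0],[0,0,0],[0,0,0],[0,0,0]]' --twist '[[0,0,0],[0,0,0],[0,0,0],[0,0,0],[0,0,0],[0,0,0],[0,0,0],[0,0,0]]' --fingers 1 --force 25

```text
t: 9.15
tool_pos: [0.4087, -0.3883, 0.0754]
orientation: [-2.223, -2.22, 0.0]
force: [-0.6, 0.2, 1.3]
opening: 0.048
gripper_force: 25.0
```

play_rows --slide '[[0,0,-0.1],[0,0,-0.16],[0,0,-0.16],[0.05,0.02,-0.06],[0.14,0.046,0],[0.14,0.046,0],[0.14,0.046,0],[0.14,0.046,0]]' --twist '[[0,0,0],[0,0,0],[0,0,0],[0,0,0],[0,0,0],[0,0,0],[0,0,0],[0,0,0]]'

```text
t: 9.95
tool_pos: [0.4599, -0.2332, 0.1937]
orientation: [-2.222, -2.218, -0.0]
force: [0.4, -0.4, -1.6]
opening: 0.0475
gripper_force: 25.0
```

play_rows --slide '[[0.14,0.046,0],[0.09,0.03,0],[0.046,0.012,0],[0,0,0],[0,0,0],[0,0,0],[0,0,0],[0,0,0]]' --twist '[[0,0,0],[0,0,0],[0,0,0],[0,0,0],[0,0,0],[0,0,0],[0,0,0],[0,0,0]]'

```text
t: 10.75
tool_pos: [0.4819, -0.1677, 0.1954]
orientation: [2.225, 2.218, -0.0]
force: [-0.5, 0.8, -1.8]
opening: 0.0477
gripper_force: 25.0
```

Run:
```python
from h import *
p,d=cams.read_camera('top');np.savez('t5.npz',p=p,d=d);cv2.imwrite('pics/t5.png',cv2.resize(p[150:310,140:540],(800,320))[:,:,::-1])
go(.4816,-.1667,.085)
```

```text
t 10.8 pos [ 0.482  -0.1676  0.1954] slide total [ 0.003 -0.002  0.441]
twist total [-0.    0.   -0.15] f [ 0.2  1.1 -2.7] op 0.0482 g 25.0
```

View pics/t5.png

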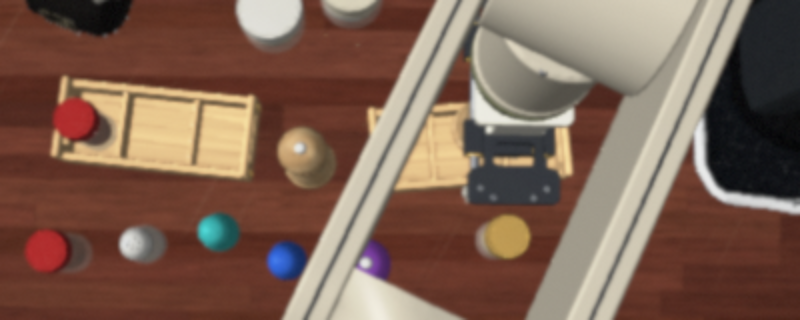

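The mill is held above the empty caddy's middle compartment, with the gripper at about (515,160) in this crop. Everything else is undisturbed, so I lower it.

play_rows --slide '[[0.003,-0.002,0.08],[0,0,0.1],[0,0,0.1],[0,0,0.08],[0,0,0.04],[0,0,0.025],[0,0,0.008],[0,0,0.004]]' --twist '[[0,0,0],[0,0,0],[0,0,0],[0,0,0],[0,0,0],[0,0,0],[0,0,0],[0,0,0]]'

```text
t: 11.6
tool_pos: [0.4822, -0.1665, 0.0869]
orientation: [2.222, 2.219, 0.001]
force: [0.2, -0.2, -2.1]
opening: 0.0477
gripper_force: 25.0
```

play_rows --slide '[[0,0,0.003],[0,0,0.002],[0,0,0],[0,0,0],[0,0,0],[0,0,0],[0,0,0],[0,0,0]]' --twist '[[0,0,0],[0,0,0],[0,0,0],[0,0,0],[0,0,0],[0,0,0],[0,0,0],[0,0,0]]'

```text
t: 12.4
tool_pos: [0.4816, -0.1661, 0.0849]
orientation: [-2.223, -2.22, -0.0]
force: [-0.3, 0.1, -2.7]
opening: 0.0476
gripper_force: 25.0
```

play_rows --slide '[[0,0,0.003],[0,0,0.003],[0,0,0],[0,0,0],[0,0,0],[0,0,0],[0,0,0],[0,0,0]]' --twist '[[0,0,0],[0,0,0],[0,0,0],[0,0,0],[0,0,0],[0,0,0],[0,0,0],[0,0,0]]'

```text
t: 13.2
tool_pos: [0.482, -0.1666, 0.0844]
orientation: [2.222, 2.219, 0.0]
force: [-2.0, -0.4, 4.8]
opening: 0.0477
gripper_force: 25.0
```

play_rows --slide '[[0,0,0],[0,0,0],[0,0,0],[0,0,0],[0,0,0],[0,0,0],[0,0,0],[0,0,0]]' --twist '[[0,0,0],[0,0,0],[0,0,0],[0,0,0],[0,0,0],[0,0,0],[0,0,0],[0,0,0]]' --fingers -1

```text
t: 14.0
tool_pos: [0.4817, -0.1661, 0.0834]
orientation: [2.223, 2.22, 0.0]
force: [0.4, 0.3, -0.2]
opening: 0.0931
gripper_force: 0.0
```

play_rows --slide '[[0,0,-0.08],[0,0,-0.12],[0,0,-0.14],[-0.1,0.004,-0.06],[-0.16,0.008,0],[-0.16,0.008,0],[-0.16,0.008,0],[-0.16,0.008,0]]' --twist '[[0,0,0],[0,0,0],[0,0,0],[0,0,0],[0,0,0],[0,0,0],[0,0,0],[0,0,0]]'

```text
t: 14.8
tool_pos: [0.4903, -0.3527, 0.1834]
orientation: [2.223, 2.22, 0.0]
force: [0.1, -0.2, 1.2]
opening: 0.0927
gripper_force: 0.0
```

Run:
```python
from h import *
p,d=cams.read_camera('top');W=cloud('top',d)
p=W[210:240,340:420].reshape(-1,3)
q=p[(p[:,2]>.125)&(p[:,2]<.175)];print(len(q),q.min(0).round(4),q.max(0).round(4),q.mean(0).round(4))
go(.4915,-.3677,.043)
```

```text
371 [ 0.4571 -0.1911  0.1277] [ 0.4915 -0.1422  0.1616] [ 0.4747 -0.1654  0.1438]
t 14.85 pos [ 0.4892 -0.3583  0.1827] slide total [-0.036  0.01   0.559]
twist total [-0.03  0.16 -0.25] f [-5.1 -0.7  0.6] op 0.0931 g 0.0
```

play_rows --slide '[[-0.066,0.002,0],[0,0,0.1],[0,0,0.14],[0,0,0.14],[0,0,0.1],[0,0,0.05],[0,0,0.03],[0,0,0]]' --twist '[[0,0,0],[0,0,0],[0,0,0],[0,0,0],[0,0,0],[0,0,0],[0,0,0],[0,0,0]]'

```text
t: 15.65
tool_pos: [0.4909, -0.3674, 0.0433]
orientation: [-2.222, -2.22, -0.0]
force: [-0.3, 0.1, 0.0]
opening: 0.0929
gripper_force: 0.0
```

play_rows --slide '[[0,0,0],[0,0,0],[0,0,0],[0,0,0],[0,0,0],[0,0,0],[0,0,0],[0,0,0]]' --twist '[[0,0,0],[0,0,0],[0,0,0],[0,0,0],[0,0,0],[0,0,0],[0,0,0],[0,0,0]]' --fingers 1 --force 20

```text
t: 16.45
tool_pos: [0.4908, -0.3676, 0.0433]
orientation: [-2.223, -2.22, -0.0]
force: [-0.1, -0.2, 0.7]
opening: 0.0334
gripper_force: 2.8
```

play_rows --slide '[[0,0,0],[0,0,0],[0,0,0],[0,0,-0.02],[0,0,-0.04],[0,0,-0.02],[0,0,0],[0,0,0]]' --twist '[[0,0,0],[0,0,0],[0,0,0],[0,0,0],[0,0,0],[0,0,0],[0,0,0],[0,0,0]]'

```text
t: 17.25
tool_pos: [0.4911, -0.3679, 0.0638]
orientation: [2.223, 2.219, 0.0]
force: [-0.4, 0.0, -1.7]
opening: 0.033
gripper_force: 20.0
```

play_rows --slide '[[0,0,-0.14],[0,0,-0.16],[0.1,-0.003,0],[0.14,-0.003,0],[0.14,-0.003,0],[0.1,-0.003,0],[0.038,-0.002,0],[0,0,0]]' --twist '[[0,0,0],[0,0,0],[0,0,0],[0,0,0],[0,0,0],[0,0,0],[0,0,0],[0,0,0]]'

```text
t: 18.05
tool_pos: [0.4876, -0.2373, 0.1383]
orientation: [-2.221, -2.222, 0.0]
force: [0.0, -1.0, -2.1]
opening: 0.0327
gripper_force: 20.0
```

play_rows --slide '[[0,0,0],[0,0,0.06],[0,0,0.1],[0,0,0.08],[0,0,0.06],[0,0,0.026],[0,0,0.01],[0,0,0.004]]' --twist '[[0,0,0],[0,0,0],[0,0,0],[0,0,0],[0,0,0],[0,0,0],[0,0,0],[0,0,0]]'

```text
t: 18.85
tool_pos: [0.4879, -0.2385, 0.0537]
orientation: [2.223, 2.219, 0.0]
force: [-0.8, -0.9, -0.4]
opening: 0.0324
gripper_force: 20.0
```

play_rows --slide '[[0,0,0.003],[0,0,0.003],[0,0,0.002],[0,0,0],[0,0,0],[0,0,0],[0,0,0],[0,0,0]]' --twist '[[0,0,0],[0,0,0],[0,0,0],[0,0,0],[0,0,0],[0,0,0],[0,0,0],[0,0,0]]'

```text
t: 19.65
tool_pos: [0.4881, -0.2386, 0.0522]
orientation: [2.222, 2.219, 0.0]
force: [-0.9, -0.3, 4.9]
opening: 0.0324
gripper_force: 20.0
```

play_rows --slide '[[0,0,0],[0,0,0],[0,0,0],[0,0,0],[0,0,0],[0,0,0],[0,0,-0.1],[0,0,-0.18]]' --twist '[[0,0,0],[0,0,0],[0,0,0],[0,0,0],[0,0,0],[0,0,0],[0,0,0],[0,0,0]]' --fingers -1

```text
t: 20.45
tool_pos: [0.4847, -0.2364, 0.1181]
orientation: [-2.218, -2.214, 0.003]
force: [0.5, 0.4, 0.4]
opening: 0.0907
gripper_force: 0.0
```

play_rows --slide '[[0,0,-0.15],[0.12,-0.03,-0.02],[0.16,-0.04,0],[0.16,-0.04,0],[0.16,-0.04,0],[0.16,-0.04,0],[0.16,-0.04,0],[0.16,-0.04,0]]' --twist '[[0,0,0],[0,0,0],[0,0,0],[0,0,0],[0,0,0],[0,0,0],[0,0,0],[0,0,0]]'

```text
t: 21.25
tool_pos: [0.4199, 0.0334, 0.164]
orientation: [2.223, 2.219, 0.001]
force: [-0.7, -0.4, 0.0]
opening: 0.0928
gripper_force: 0.0
```

play_rows --slide '[[0.16,-0.04,0],[0.16,-0.04,0],[0.16,-0.04,0],[0.16,-0.04,0],[0.16,-0.05,0],[0.12,-0.04,0],[0.05,-0.02,0],[0,0,0]]' --twist '[[0,0,0],[0,0,0],[0,0,0],[0,0,0],[0,0,0],[0,0,0],[0,0,0],[0,0,0]]'

```text
t: 22.05
tool_pos: [0.3524, 0.276, 0.1639]
orientation: [-2.219, -2.223, 0.0]
force: [0.1, -0.9, -0.2]
opening: 0.0927
gripper_force: 0.0
```

Run:
```python
from h import *
p,d=cams.read_camera('top');W=cloud('top',d)
p=W[205:250,370:440].reshape(-1,3)
q=p[(p[:,2]>.075)&(p[:,2]<.12)&(p[:,1]<-.2)];print(len(q),q.min(0).round(4),q.max(0).round(4),q.mean(0).round(4))
go(.3533,.2785,.042)
```

```text
219 [ 0.4722 -0.2556  0.0751] [ 0.5049 -0.2228  0.1014] [ 0.4875 -0.2377  0.0937]
t 22.1 pos [0.353  0.2749 0.1638] slide total [0.014 0.001 0.487]
twist total [-0.    0.02  0.04] f [ 0.2 -0.5  0.6] op 0.0928 g 0.0
```

Salt is upright in the empty caddy's end compartment (top at z≈0.10). Now the loose chili jar.

play_rows --slide '[[0.014,0.001,0.07],[0,0,0.12],[0,0,0.12],[0,0,0.1],[0,0,0.05],[0,0,0.027],[0,0,0],[0,0,0]]' --twist '[[0,0,0],[0,0,0],[0,0,0],[0,0,0],[0,0,0],[0,0,0],[0,0,0],[0,0,0]]'

```text
t: 22.9
tool_pos: [0.3545, 0.2784, 0.0434]
orientation: [2.223, 2.219, 0.003]
force: [-0.4, 0.1, 0.5]
opening: 0.0929
gripper_force: 0.0
```

play_rows --slide '[[0,0,0],[0,0,0],[0,0,0],[0,0,0],[0,0,0],[0,0,0],[0,0,0],[0,0,0]]' --twist '[[0,0,0],[0,0,0],[0,0,0],[0,0,0],[0,0,0],[0,0,0],[0,0,0],[0,0,0]]' --fingers 1 --force 25

```text
t: 23.7
tool_pos: [0.3535, 0.2781, 0.0421]
orientation: [-2.223, -2.22, 0.0]
force: [-0.2, -0.2, -0.4]
opening: 0.0459
gripper_force: 25.0
```

play_rows --slide '[[0,0,0],[0,0,-0.04],[0,0,-0.12],[0,0,-0.14],[0,0,-0.14],[0,0,-0.1],[0,0,0],[0,0,0]]' --twist '[[0,0,0],[0,0,0],[0,0,0],[0,0,0],[0,0,0],[0,0,0],[0,0,0],[0,0,0]]'

```text
t: 24.5
tool_pos: [0.3538, 0.2782, 0.1774]
orientation: [2.223, 2.22, 0.002]
force: [0.1, -0.1, -2.3]
opening: 0.0461
gripper_force: 25.0
```

play_rows --slide '[[0,0,-0.16],[-0.093,0.036,0],[-0.14,0.045,0],[-0.14,0.045,0],[-0.14,0.045,0],[-0.14,0.045,0],[-0.14,0.045,0],[-0.14,0.045,0]]' --twist '[[0,0,0],[0,0,0],[0,0,0],[0,0,0],[0,0,0],[0,0,0],[0,0,0],[0,0,0]]'

```text
t: 25.3
tool_pos: [0.4288, 0.0432, 0.2149]
orientation: [-2.221, -2.218, 0.004]
force: [0.5, -0.1, -0.9]
opening: 0.0459
gripper_force: 25.0
```

play_rows --slide '[[-0.14,0.045,0],[-0.14,0.045,0],[-0.14,0.045,0],[-0.1,0.03,0],[-0.04,0.015,0],[0,0,0],[0,0,0],[0,0,0]]' --twist '[[0,0,0],[0,0,0],[0,0,0],[0,0,0],[0,0,0],[0,0,0],[0,0,0],[0,0,0]]'

```text
t: 26.1
tool_pos: [0.4741, -0.0941, 0.2167]
orientation: [-2.221, -2.22, 0.0]
force: [0.2, 0.0, -1.6]
opening: 0.0462
gripper_force: 25.0
```

Run:
```python
from h import *
go(.4752,-.095,.052)
```

```text
t 26.1 pos [ 0.4741 -0.0941  0.2167] slide total [-0.004  0.005  0.659]
twist total [-0.04 -0.03 -0.02] f [ 0.2  0.  -1.6] op 0.0462 g 25.0
```

play_rows --slide '[[-0.004,0.005,0.08],[0,0,0.14],[0,0,0.14],[0,0,0.14],[0,0,0.08],[0,0,0.04],[0,0,0.02],[0,0,0.01]]' --twist '[[0,0,0],[0,0,0],[0,0,0],[0,0,0],[0,0,0],[0,0,0],[0,0,0],[0,0,0]]'

```text
t: 26.9
tool_pos: [0.4764, -0.0961, 0.0553]
orientation: [2.222, 2.22, 0.001]
force: [0.5, 0.0, -0.5]
opening: 0.0461
gripper_force: 25.0
```

play_rows --slide '[[0,0,0.003],[0,0,0.003],[0,0,0.003],[0,0,0.003],[0,0,0],[0,0,0],[0,0,0],[0,0,0]]' --twist '[[0,0,0],[0,0,0],[0,0,0],[0,0,0],[0,0,0],[0,0,0],[0,0,0],[0,0,0]]'

```text
t: 27.7
tool_pos: [0.4757, -0.0964, 0.0516]
orientation: [-2.223, -2.22, 0.0]
force: [0.9, -0.1, -0.5]
opening: 0.0462
gripper_force: 25.0
```

play_rows --slide '[[0,0,0.003],[0,0,0.002],[0,0,0],[0,0,0],[0,0,0],[0,0,0],[0,0,0],[0,0,0]]' --twist '[[0,0,0],[0,0,0],[0,0,0],[0,0,0],[0,0,0],[0,0,0],[0,0,0],[0,0,0]]'

```text
t: 28.5
tool_pos: [0.4759, -0.0965, 0.0511]
orientation: [2.223, 2.22, 0.0]
force: [-2.8, -0.1, 5.2]
opening: 0.046
gripper_force: 25.0
```

play_rows --slide '[[0,0,0],[0,0,0],[0,0,0],[0,0,0],[0,0,0],[0,0,0],[0,0,-0.1],[0,0,-0.16]]' --twist '[[0,0,0],[0,0,0],[0,0,0],[0,0,0],[0,0,0],[0,0,0],[0,0,0],[0,0,0]]' --fingers -1

```text
t: 29.3
tool_pos: [0.4731, -0.0956, 0.113]
orientation: [-2.219, -2.216, 0.005]
force: [1.0, -0.9, 0.9]
opening: 0.0926
gripper_force: 0.0
```

play_rows --slide '[[0,0,-0.16],[0.1,-0.04,-0.06],[0.16,-0.064,0],[0.16,-0.064,0],[0.16,-0.064,0],[0.16,-0.064,0],[0.16,-0.064,0],[0.14,-0.054,0]]' --twist '[[0,0,0],[0,0,0],[0,0,0],[0,0,0],[0,0,0],[0,0,0],[0,0,0],[0,0,0]]'

```text
t: 30.1
tool_pos: [0.3717, 0.1655, 0.1706]
orientation: [2.223, 2.22, 0.001]
force: [0.7, -0.0, 0.5]
opening: 0.0931
gripper_force: 0.0
```

Run:
```python
from h import *
p,d=cams.read_camera('top');W=cloud('top',d)
p=W[195:250,320:365].reshape(-1,3)
q=p[(p[:,2]>.09)&(p[:,2]<.13)&(p[:,1]>-.13)];print(len(q),q.min(0).round(4),q.max(0).round(4),q.mean(0).round(4))
go(.3626,.1895,.043)
```

```text
397 [ 0.4536 -0.1138  0.0908] [ 0.4972 -0.0705  0.1143] [ 0.4745 -0.0927  0.1086]
t 30.15 pos [0.3699 0.1696 0.1706] slide total [ 0.078 -0.029  0.511]
twist total [-0.03 -0.19  0.06] f [-1.3  3.3  0.2] op 0.0933 g 0.0
```

play_rows --slide '[[0.104,-0.038,0.02],[0,0,0.12],[0,0,0.14],[0,0,0.12],[0,0,0.06],[0,0,0.03],[0,0,0.02],[0,0,0]]' --twist '[[0,0,0],[0,0,0],[0,0,0],[0,0,0],[0,0,0],[0,0,0],[0,0,0],[0,0,0]]'

```text
t: 30.95
tool_pos: [0.3634, 0.1898, 0.0431]
orientation: [2.223, 2.22, 0.0]
force: [-0.6, 0.3, -0.1]
opening: 0.0932
gripper_force: 0.0
```

play_rows --slide '[[0,0,0],[0,0,0],[0,0,0],[0,0,0],[0,0,0],[0,0,0],[0,0,0],[0,0,0]]' --twist '[[0,0,0],[0,0,0],[0,0,0],[0,0,0],[0,0,0],[0,0,0],[0,0,0],[0,0,0]]' --fingers 1 --force 20

```text
t: 31.75
tool_pos: [0.3632, 0.1898, 0.0429]
orientation: [-2.223, -2.22, 0.0]
force: [-0.8, -0.5, 0.4]
opening: 0.0338
gripper_force: 0.1
```

play_rows --slide '[[0,0,0],[0,0,0],[0,0,0],[0,0,-0.04],[0,0,-0.1],[0,0,-0.16],[0,0,-0.16],[0,0,-0.04]]' --twist '[[0,0,0],[0,0,0],[0,0,0],[0,0,0],[0,0,0],[0,0,0],[0,0,0],[0,0,0]]'

```text
t: 32.55
tool_pos: [0.3656, 0.1908, 0.1737]
orientation: [2.221, 2.218, 0.011]
force: [0.7, -0.1, -0.1]
opening: 0.0323
gripper_force: 20.0
```

Run:
```python
from h import *
go(.4867,.1089,.052)
```

```text
t 32.55 pos [0.3656 0.1908 0.1737] slide total [-0.328  0.481  0.489]
twist total [ 0.41 -0.16 -0.08] f [ 0.7 -0.1 -0.1] op 0.0323 g 20.0
```

play_rows --slide '[[-0.04,0.06,0],[-0.08,0.13,0],[-0.08,0.13,0],[-0.08,0.11,0],[-0.044,0.064,0],[0,0,0],[0,0,0.06],[0,0,0.1]]' --twist '[[0,0,0],[0,0,0],[0,0,0],[0,0,0],[0,0,0],[0,0,0],[0,0,0],[0,0,0]]'

```text
t: 33.35
tool_pos: [0.4871, 0.1094, 0.1283]
orientation: [2.222, 2.219, 0.004]
force: [-0.9, 1.0, -0.1]
opening: 0.0323
gripper_force: 20.0
```

play_rows --slide '[[0,0,0.1],[0,0,0.08],[0,0,0.06],[0,0,0.04],[0,0,0.014],[0,0,0.003],[0,0,0.003],[0,0,0]]' --twist '[[0,0,0],[0,0,0],[0,0,0],[0,0,0],[0,0,0],[0,0,0],[0,0,0],[0,0,0]]'

```text
t: 34.15
tool_pos: [0.4873, 0.1087, 0.0538]
orientation: [2.223, 2.219, 0.002]
force: [-0.4, -0.1, -0.4]
opening: 0.0326
gripper_force: 20.0
```

play_rows --slide '[[0,0,0.003],[0,0,0.003],[0,0,0.003],[0,0,0.002],[0,0,0],[0,0,0],[0,0,0],[0,0,0]]' --twist '[[0,0,0],[0,0,0],[0,0,0],[0,0,0],[0,0,0],[0,0,0],[0,0,0],[0,0,0]]'

```text
t: 34.95
tool_pos: [0.4875, 0.1087, 0.0518]
orientation: [2.222, 2.219, 0.002]
force: [-4.2, -0.1, 10.2]
opening: 0.0323
gripper_force: 20.0
```

play_rows --slide '[[0,0,0],[0,0,0],[0,0,0],[0,0,0],[0,0,0],[0,0,0],[0,0,-0.1],[0,0,-0.16]]' --twist '[[0,0,0],[0,0,0],[0,0,0],[0,0,0],[0,0,0],[0,0,0],[0,0,0],[0,0,0]]' --fingers -1

```text
t: 35.75
tool_pos: [0.4838, 0.1083, 0.1127]
orientation: [-2.22, -2.217, 0.008]
force: [1.0, -0.2, 1.2]
opening: 0.0907
gripper_force: 0.0
```

play_rows --slide '[[0,0,-0.16],[0,0,-0.08],[-0.1,-0.03,0],[-0.14,-0.04,0],[-0.1,-0.03,0],[-0.044,-0.013,0],[0,0,0],[0,0,0]]' --twist '[[0,0,0],[0,0,0],[0,0,0],[0,0,0],[0,0,0],[0,0,0],[0,0,0],[0,0,0]]'

```text
t: 36.55
tool_pos: [0.4584, 0.0132, 0.1752]
orientation: [-2.224, -2.219, -0.001]
force: [0.4, 0.1, 0.3]
opening: 0.093
gripper_force: 0.0
```

Run:
```python
from h import *
p,d=cams.read_camera('top');W=cloud('top',d)
cv2.imwrite('pics/t6.png',cv2.resize(p[150:310,140:540],(800,320))[:,:,::-1])
p=W[195:245,235:275].reshape(-1,3)
q=p[(p[:,2]>.075)&(p[:,2]<.13)&(p[:,1]>.07)];print(len(q),q.min(0).round(4),q.max(0).round(4),q.mean(0).round(4))
go(.4592,.0128,.075)
```

```text
140 [0.4695 0.0957 0.0759] [0.4992 0.1262 0.1025] [0.4825 0.111  0.0946]
t 36.6 pos [0.4584 0.0135 0.1751] slide total [-0.003  0.003  0.4  ]
twist total [ 0.01 -0.03 -0.07] f [-0.1  0.  -0.1] op 0.0931 g 0.0
```

View pics/t6.png

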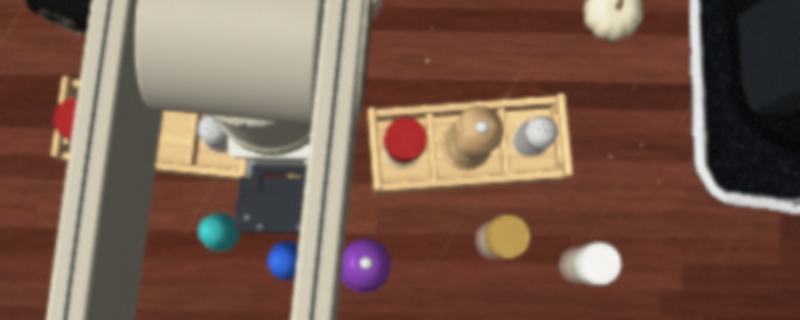

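The empty caddy now holds chili (405,138), mill (478,130) and salt (540,132), all upright. The second salt is in the stocked caddy at (212,130). Gold and white are untouched. Now the last mill.

play_rows --slide '[[-0.003,0.003,0.06],[0,0,0.1],[0,0,0.1],[0,0,0.08],[0,0,0.04],[0,0,0.02],[0,0,0],[0,0,0]]' --twist '[[0,0,0],[0,0,0],[0,0,0],[0,0,0],[0,0,0],[0,0,0],[0,0,0],[0,0,0]]'

```text
t: 37.4
tool_pos: [0.4596, 0.012, 0.076]
orientation: [2.222, 2.219, 0.001]
force: [-0.5, 0.3, -1.2]
opening: 0.0928
gripper_force: 0.0
```

play_rows --slide '[[0,0,0],[0,0,0],[0,0,0],[0,0,0],[0,0,0],[0,0,0],[0,0,0],[0,0,0]]' --twist '[[0,0,0],[0,0,0],[0,0,0],[0,0,0],[0,0,0],[0,0,0],[0,0,0],[0,0,0]]' --fingers 1 --force 25

```text
t: 38.2
tool_pos: [0.4589, 0.0119, 0.0752]
orientation: [-2.223, -2.22, 0.0]
force: [-0.4, 0.1, 0.5]
opening: 0.0474
gripper_force: 25.0
```

play_rows --slide '[[0,0,0],[0,0,-0.05],[0,0,-0.12],[0,0,-0.15],[0,0,-0.15],[0,0,-0.1],[0,0,-0.03],[0,0,0]]' --twist '[[0,0,0],[0,0,0],[0,0,0],[0,0,0],[0,0,0],[0,0,0],[0,0,0],[0,0,0]]'

```text
t: 39.0
tool_pos: [0.4596, 0.0119, 0.2263]
orientation: [2.222, 2.218, 0.002]
force: [-0.4, 0.0, -1.8]
opening: 0.0478
gripper_force: 25.0
```

Run:
```python
from h import *
go(.493,.1805,.085)
```

```text
t 39.0 pos [0.4596 0.0119 0.2263] slide total [0.675 0.131 0.566]
twist total [ 0.14  0.01 -0.09] f [-0.4  0.  -1.8] op 0.0478 g 25.0
```

play_rows --slide '[[0.06,0.011,0],[0.13,0.025,0],[0.14,0.028,0],[0.14,0.028,0],[0.13,0.025,0],[0.07,0.013,0],[0,0,0],[0,0,0]]' --twist '[[0,0,0],[0,0,0],[0,0,0],[0,0,0],[0,0,0],[0,0,0],[0,0,0],[0,0,0]]'

```text
t: 39.8
tool_pos: [0.4906, 0.179, 0.223]
orientation: [-2.221, -2.22, 0.005]
force: [-0.8, 0.1, -1.3]
opening: 0.0477
gripper_force: 25.0
```

play_rows --slide '[[0,0,0.06],[0,0,0.12],[0,0,0.14],[0,0,0.12],[0,0,0.07],[0,0,0.03],[0,0,0.01],[0,0,0]]' --twist '[[0,0,0],[0,0,0],[0,0,0],[0,0,0],[0,0,0],[0,0,0],[0,0,0],[0,0,0]]'

```text
t: 40.6
tool_pos: [0.492, 0.179, 0.088]
orientation: [2.224, 2.219, 0.001]
force: [-0.4, -0.2, -1.9]
opening: 0.0474
gripper_force: 25.0
```

play_rows --slide '[[0,0,0.003],[0,0,0.003],[0,0,0.003],[0,0,0.002],[0,0,0],[0,0,0],[0,0,0],[0,0,0]]' --twist '[[0,0,0],[0,0,0],[0,0,0],[0,0,0],[0,0,0],[0,0,0],[0,0,0],[0,0,0]]'

```text
t: 41.4
tool_pos: [0.4917, 0.1794, 0.0849]
orientation: [-2.223, -2.22, 0.0]
force: [0.1, -0.1, -1.4]
opening: 0.0476
gripper_force: 25.0
```

play_rows --slide '[[0,0,0.003],[0,0,0.002],[0,0,0],[0,0,0],[0,0,0],[0,0,0],[0,0,0],[0,0,0]]' --twist '[[0,0,0],[0,0,0],[0,0,0],[0,0,0],[0,0,0],[0,0,0],[0,0,0],[0,0,0]]'

```text
t: 42.2
tool_pos: [0.4919, 0.1795, 0.0841]
orientation: [2.223, 2.22, 0.001]
force: [-3.1, 1.2, 6.0]
opening: 0.048
gripper_force: 25.0
```

Contact. I release, rise, and move clear for a final look.

play_rows --slide '[[0,0,0],[0,0,0],[0,0,0],[0,0,0],[0,0,0],[0,0,0],[0,0,-0.06],[0,0,-0.12]]' --twist '[[0,0,0],[0,0,0],[0,0,0],[0,0,0],[0,0,0],[0,0,0],[0,0,0],[0,0,0]]' --fingers -1

```text
t: 43.0
tool_pos: [0.4897, 0.1788, 0.1273]
orientation: [-2.221, -2.218, 0.007]
force: [0.9, 0.6, 0.4]
opening: 0.0928
gripper_force: 0.0
```

play_rows --slide '[[0,0,-0.15],[0,0,-0.15],[-0.1,-0.02,0],[-0.15,-0.02,0],[-0.15,-0.02,0],[-0.15,-0.02,0],[-0.1,0,0],[0,0,0]]' --twist '[[0,0,0],[0,0,0],[0,0,0],[0,0,0],[0,0,0],[0,0,0],[0,0,0],[0,0,0]]'

```text
t: 43.8
tool_pos: [0.4716, 0.0142, 0.2051]
orientation: [2.226, 2.215, 0.001]
force: [0.0, -0.1, 0.6]
opening: 0.093
gripper_force: 0.0
```

Run:
```python
from h import *
p,d=cams.read_camera('top');cv2.imwrite('pics/t7.png',cv2.resize(p[150:310,140:540],(800,320))[:,:,::-1])
go(.4,0,.2)
```

```text
t 43.85 pos [0.4717 0.0157 0.2049] slide total [-0.064 -0.287  0.019]
twist total [ 0.09  0.   -0.25] f [ 0.6 -0.1  0.2] op 0.0931 g 0.0
```

View pics/t7.png

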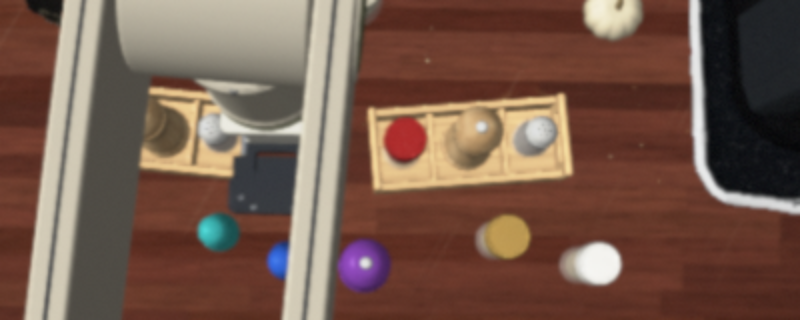

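The mill is in the stocked caddy's middle compartment (160,125) and the salt beside it (212,130). The arm hides the chili end, so I'll move aside once more to verify.

play_rows --slide '[[-0.12,0,-0.05],[-0.15,0,0],[-0.15,0,0],[-0.15,0,0],[-0.1,0,0],[-0.05,0,0],[0,0,0],[0,0,0]]' --twist '[[0,0,0],[0,0,0],[0,0,0],[0,0,0],[0,0,0],[0,0,0],[0,0,0],[0,0,0]]'

```text
t: 44.65
tool_pos: [0.4715, -0.1619, 0.2163]
orientation: [-2.222, -2.22, -0.001]
force: [0.2, 0.8, 0.2]
opening: 0.0929
gripper_force: 0.0
```

Run:
```python
from h import *
p,d=cams.read_camera('top');cv2.imwrite('pics/t8.png',cv2.resize(p[150:310,140:540],(800,320))[:,:,::-1])
W=cloud('top',d);P=W.reshape(-1,3)
for n,x,y in(('chili_in',.4925,.253),('mill',.492,.1795),('salt',.4875,.1087)):
    q=P[(np.hypot(P[:,0]-x,P[:,1]-y)<.03)&(P[:,2]>.075)&(P[:,2]<.18)];print(n,len(q),np.percentile(q[:,2],97).round(3),((q.min(0)+q.max(0))/2).round(3))
```

```text
chili_in 440 0.113 [0.493 0.253 0.095]
mill 556 0.159 [0.491 0.179 0.119]
salt 200 0.101 [0.487 0.109 0.089]
```

View pics/t8.png

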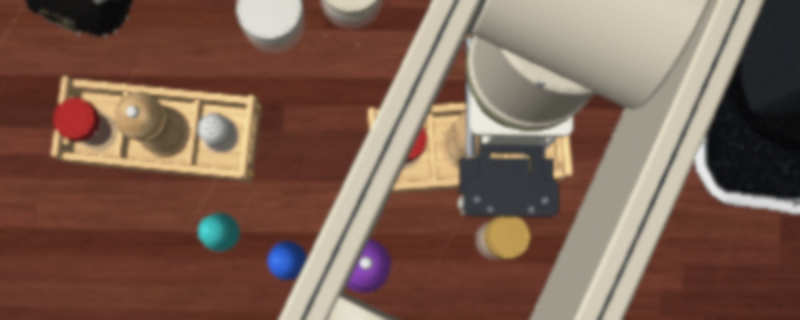

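The stocked caddy holds chili (75,120), mill (138,115) and salt (215,130), all upright at the right heights. I'm handing in.

```bash
python3 -c "
from plant import robot
print(robot.close_job())"
```

```text
the job is handed in; nothing more can be done
None
```

Job handed in at about 45 s: both caddies hold a mill in the middle and a salt shaker and a chili jar at the ends, all upright; the gold and white jars were not moved; my first grip on mill_b caught only its knob, lifting it about 12 mm, so I set it back down and regripped it.

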